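# Shim the rocking stirrer

## Robot

A 6-joint arm with a two-finger parallel gripper is mounted at the origin on the work surface. World frame = base frame: x ahead of the robot, y to its left, z up, the work surface at z = 0. Lengths are in m, angles in rad, forces in N, time in s.
With the tool pointing down it reaches from about 0.35 to 0.775 m from the base axis. Payload 7.3 kg.
Tool frame: the origin (TCP) lies midway between the tips of the shut fingers; the grasp point (between the pads) lies 19 mm behind it (robot.grip_depth is the z of the grasp point in the tool frame, in m); z points along the fingers, y is the line along which they close (so a half turn about z gives the same grasp; the last joint's range is limited). The gripper opens to 92 mm and grips with 3 to 60 N. Pads are 19 mm wide; open, the fingers measure 130 mm over their backs; the gripper's body (75 mm by 190 mm) begins 47 mm behind the grasp point.
Start: joints at [1.071, 0.342, 1.524, -0, 1.275, -0.146], TCP at [0.182, 0.493, 0.227] pointing down, gripper open.
Joint ranges: [-2.53, 2.53], [-0.77, 2.02], [0.04, 2.7], [-1, 4.14], [0.28, 2.66], [-3.11, 3.11]. Speed limits (rad/s): [2.57, 2.57, 3.14, 3.14, 3.14, 3.14].

## Interface

Orientations are given as [roll, pitch, yaw] about the fixed x, y, z axes, in that order (R = Rz(yaw) Ry(pitch) Rx(roll)).
In Python, from cell import robot, viewer gives the robot as it stands.
- The arm moves only by the tool step_arm, never from a script. Its argument "increments" is a list of rows, each an object with "delta_pos": the shift along the tool's x, y, z in cm, a list of three; "dr": the turn, a rotation vector about the tool's x, y, z in degrees, a list of three; "fingers": the closure, from -1 (fully open) to 1 (shut), so that 0 is half open. In form: [{"delta_pos": [tx, ty, tz], "dr": [wx, wy, wz], "fingers": fingers}, ...]. A call has exactly 5 rows; each row is the pose to reach, as a shift and turn from the pose commanded when the call began, along the tool's axes at that moment; what a row does not reach only later rows make up. A row lasts 1/8 s, in which the tool goes at most 62.5 mm and 10.7 degrees, less where a joint would pass 70% of its speed; a pose out of reach is approached as far as the arm can. A call with a gripper value outside its range is refused whole. The fingers move at their own pace and stop on an object; "newtons" is the grip in N (left out, the last holds). Time passes only in rows, so rows that repeat a pose let the fingers close, or fill a call up. It gives the time, the measured TCP pose, the force, the opening and the grip force at its end, in the units of the state.
- robot.observe(): the state, without advancing time (a new reading comes with each control period).
- viewer.read_camera(name): name is "side" or "top" or "wrist"; returns the picture (480x640x3 uint8, red, green, blue); there is no depth.
- viewer.camera_params(name): a dict with "K" (3x3 intrinsics, pixels), "T" (4x4, takes a point from camera to world coordinates). Camera axes: x right, y down, z forward; pixel columns grow to the right and rows downward; lengths in m; the calibration is good to about 2 mm. A picture is of the moment at which its call begins: read the wrist's pose just before it. camera_params takes no time and is no camera call; for the wrist camera it gives the pose at the moment of the call.
- robot.hand_in(): hands the job in; it is judged then, once.
The state is a dict: "time": time; "qpos": joint angles; "qvel": joint speeds; "joint_efforts": joint torques, N m; "tool_pos": TCP position; "tool_rot": TCP orientation; "contact_force": force on the tool from outside, world axes, zero at the start; "torque": the same for the moment, N m; "opening": finger opening in m; "grip_force": force on a finger pad.
Only numpy, scipy, OpenCV 4.12 (cv2) and the standard library are available. Lean on these libraries where they do the work, as an engineer would, in place of code of your own. Each camera call takes 0.05 s, during which the arm holds its last target. There are 200 camera calls.

## Task

The magnetic stirrer rocks because the foot at one corner has lost its rubber cap. Without picking up or lifting anything, push the wooden wedge along the bench, thin edge first, in under that short foot until the stirrer stands level and firm, then press down with the fingertips on the top of the diagonally opposite corner to check that it no longer rocks, and leave it standing so. Do not shove the stirrer out of its place or disturb the things around it.

Things in the scene. Friction and masses are not known exactly. Their poses are not given: they have to be found in the camera images.
- stirrer: Magnetic stirrer, 1.8 to 2.8 kg: a low white-grey box, 190 (x) x 150 mm (y), its control panel on the -x side. Origin: centre of its footprint at the level of its good feet's undersides; z is vertical when level. Underside of housing 14 mm up, flat top 80, round plate (135 mm across) 89. Feet at x +-80, y +-60 mm. At the start it leans about 0.06 rad down on to the corner +x +y.
- short_foot (a point): Lowest point of the short foot: a bare metal stud, domed below, 20 mm across, at +80, +60, +6 mm in the stirrer's frame, 15 mm inside two side faces. It rests on the bench at the start; packed up by 6 mm, all four corners carry. Starting the thin edge under it takes a push of 4 to 6 N, going on 2 to 4 N; once level it climbs to 5 to 9 N, beyond which the stirrer slides.
- check_corner (a point): Point on the flat top of the housing straight above the foot diagonally opposite to the short one, at -80, -60, +80 mm in the stirrer's frame; 33 mm clear of the round plate. The place to press.
- wedge: Hardwood wedge, 120 mm long, 36 wide, 40 g, flat on the bench, its thin edge roughly towards the short foot. Origin: centre of its underside. Its x axis points to the thin edge: 2 mm thick at x = +60 mm, a straight slope up to 18 mm at x = -60, the upright thick end to push on. It stays by friction where it is pushed.
- wedge_edge (a point): Middle of the wedge's thin edge, 1 mm above the bench, at x = +60 mm in the wedge's frame.
- beaker: Glass beaker, 68 mm across, 92 mm tall, standing on the bench; origin at the centre of its underside. To be left alone.
- jar: White plastic screw-cap jar, 72 mm across, 105 mm tall, standing on the bench; origin at the centre of its underside. To be left alone.
- tip_box: Blue pipette tip box, 85 x 120 mm, 53 mm tall; origin at the centre of its underside. To be left alone.
There are look-alikes about, which are no part of the job. There is more than one size of the wedge; the one meant has the size given above.

How it is judged:
On the way, in this order (a step that is already met when the one before it is completed fails the run):
1. the wedge is under the short foot, carries it, and the stirrer stands level (within 0.006 rad) (angle between stirrer's own z axis and vertical below 0.006 rad and contact force between wedge and stirrer above 0.3 N and x of short_foot in the frame of wedge between -0.06 and 0.06 m and y of short_foot in the frame of wedge between -0.018 and 0.018 m), for 0.2 s.
2. the fingers press on the opposite corner with more than 3 N and the stirrer stays level (contact force between the fingers and stirrer above 3 N and horizontal distance between the grasp point and check_corner below 0.045 m and height (world z) of the grasp point above 0.08 m and angle between stirrer's own z axis and vertical below 0.006 rad), for 0.1 s.
At the end, for the whole second after the job is handed in: The short foot rests on the wedge's sloping top and presses on it (more than 0.3 N); the stirrer stands level within 0.006 rad (no foot more than about 0.6 mm off its seat), everything at rest (all of step 1 and linear speed of each of stirrer, wedge below 0.01 m/s); the robot touches nothing.
It fails at once if the wedge is lifted off the bench (height (world z) of wedge above 0.012 m).
It fails at once if the stirrer is lifted or tipped (height (world z) of stirrer above 0.015 m or angle between stirrer's own z axis and vertical above 0.12 rad).
It fails at once if the stirrer is shoved more than 15 mm out of its place (distance of stirrer from where it was at the start of the episode above 0.015 m).
It fails at once if a bystander is moved more than 20 mm (distance of any of beaker, jar, tip_box from where it was at the start of the episode above 0.02 m).
It also fails if it takes over 48 s, if anything falls off the work surface, if the arm or the gripper's body presses on something with over 40 N, if the wrist force passes 120 N, or if a joint passes its speed limit or range.

## Working session

There is one attempt and no reset: what is moved stays moved. The work goes in short steps, Python scripts to look and compute and a tool call to move; the robot and the scene stay as the last step left them, time stands still between calls to the robot, and variables do not carry over. Pictures are saved under pics/ and viewed, at most 10 in all, crops included, and the job is handed in when it is done.

Besides the shell and the picture viewer there is one more tool, called as a command line: name --argument value ..., lists and objects as JSON in quotes. step_arm: Moves the arm, as the interface text tells. Its arguments: {"type":"object","properties":{"increments":{"type":"array"},"newtons":{"type":"number"}},"required":["increments"]}

```bash
mkdir -p pics; ls
python3 - <<'E'
from cell import robot, viewer
import cv2,numpy as np
for n in ["side","top"]:
    im=viewer.read_camera(n); cv2.imwrite(f"pics/{n}0.png",im[:,:,::-1])
    p=viewer.camera_params(n); print(n,p["K"].tolist(),np.round(p["T"],4).tolist())
s=robot.observe(); print({k:s[k] for k in ("time","tool_pos","tool_rot","contact_force","opening")}, robot.grip_depth)
E
```

```text
pics
side [[513.0257338185268, 0.0, 313.8307424584754], [0.0, 513.0257338185268, 238.76211439950671], [0.0, 0.0, 1.0]] [[0.748, -0.3972, 0.5316, -0.0069], [-0.6634, -0.4265, 0.6148, -0.721], [-0.0175, -0.8126, -0.5826, 0.6878], [0.0, 0.0, 0.0, 1.0]]
top [[442.63127875407474, 0.0, 325.18300992236027], [0.0, 442.63127875407474, 239.82238689355063], [0.0, 0.0, 1.0]] [[0.0075, -0.9914, 0.1308, 0.4426], [-0.9998, -0.005, 0.0194, -0.0865], [-0.0186, -0.1309, -0.9912, 1.0066], [0.0, 0.0, 0.0, 1.0]]
{'time': 0.1, 'tool_pos': array([0.18170216, 0.49219817, 0.2261377 ]), 'tool_rot': array([-3.14031387e+00, -1.84420533e-04,  2.78779408e+00]), 'contact_force': array([-0.43672286,  0.5826238 ,  1.00429775]), 'opening': 0.09195034400308462} -0.0188
```

View pics/top0.png

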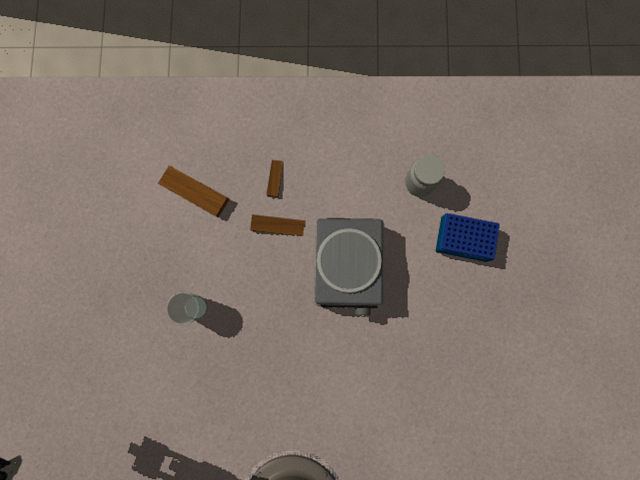

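View pics/side0.png

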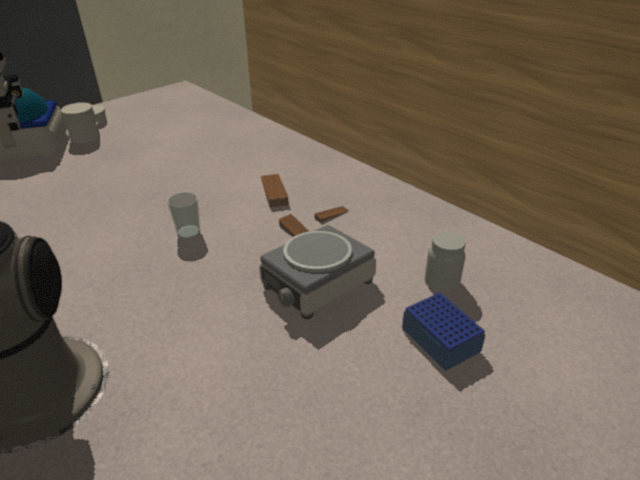

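Candidates for the wedge in the top view are (195,192), large; (276,179), small; and (278,226), lying beside the +x +y corner (316,219) of the stirrer, whose knob at (362,312) marks its -x side. The bystanders are the beaker (185,307), jar (426,175) and tip box (469,238). Next I measure the wedges' sizes and crop in.

```bash
cat > h.py <<'E'
from cell import robot, viewer
import cv2,numpy as np
def ray(n,uv,z,p=None):
    p=p or viewer.camera_params(n); T=np.array(p["T"])
    uv=np.atleast_2d(uv).astype(float)
    d=np.c_[uv,np.ones(len(uv))]@np.linalg.inv(p["K"]).T@T[:3,:3].T
    return T[:3,3]+d*((z-T[2,3])/d[:,2:])
def proj(n,P,p=None):
    p=p or viewer.camera_params(n); T=np.linalg.inv(p["T"])
    c=np.atleast_2d(P)@T[:3,:3].T+T[:3,3]; q=c@np.array(p["K"]).T
    return q[:,:2]/q[:,2:]
def brown(im):
    h=cv2.cvtColor(im,cv2.COLOR_RGB2HSV)
    return cv2.inRange(h,(5,130,30),(20,255,255))
E
python3 - <<'E'
from h import *
im=cv2.imread("pics/top0.png")[:,:,::-1].copy()
m=brown(im); m[:90]=0
cs,_=cv2.findContours(m,cv2.RETR_EXTERNAL,cv2.CHAIN_APPROX_NONE)
for c in cs:
    if cv2.contourArea(c)<60: continue
    P=ray("top",c[:,0],0.008)[:,:2].astype(np.float32)
    r=cv2.minAreaRect(P); b=cv2.boxPoints(r)
    print(c[:,0].mean(0).round(),np.round(r[0],4),np.round(r[1],4),round(r[2],1)); print(b.round(4).tolist())
# stirrer top grey
h=cv2.cvtColor(im,cv2.COLOR_RGB2HSV)
print(h[225,325],h[300,330],h[260,350],h[150,350])
cv2.imwrite("pics/c0.png",cv2.resize(im[140:330,140:400,::-1],None,fx=3,fy=3,interpolation=cv2.INTER_CUBIC))
E
```

```text
[277. 225.] [0.6073 0.0433] [0.1222 0.0361] 83.8
[[0.5827999711036682, -0.01549999974668026], [0.6187000274658203, -0.019300000742077827], [0.6319000124931335, 0.10209999978542328], [0.5960000157356262, 0.10599999874830246]]
[193. 191.] [0.6875 0.2408] [0.1662 0.0492] 61.1
[[0.6256999969482422, 0.17990000545978546], [0.6687999963760376, 0.15610000491142273], [0.7491999864578247, 0.30160000920295715], [0.7060999870300293, 0.3253999948501587]]
[274. 178.] [0.7184 0.0523] [0.0264 0.085 ] 83.0
[[0.6746000051498413, 0.04439999908208847], [0.7590000033378601, 0.03400000184774399], [0.7621999979019165, 0.060100000351667404], [0.6779000163078308, 0.0706000030040741]]
[30  6 86] [30  3 86] [ 39  18 102] [  9  42 140]
```

View pics/c0.png

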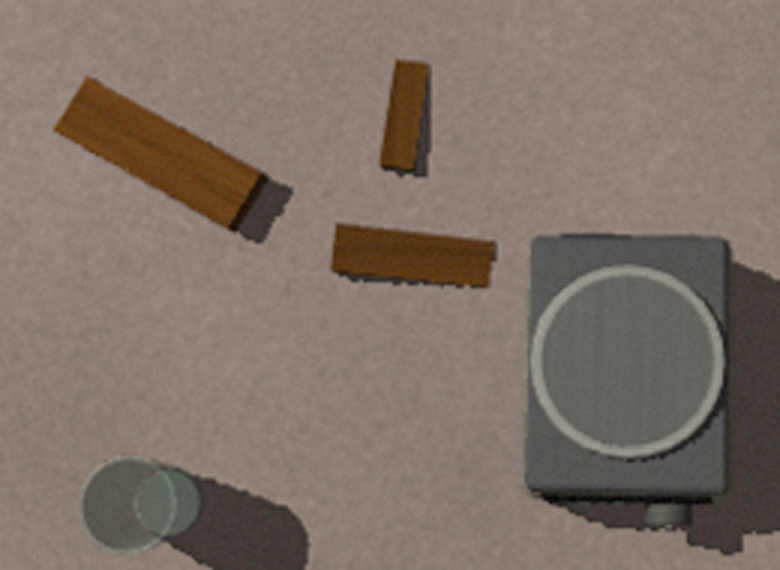

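Run:
```python
from h import *
from scipy.spatial.transform import Rotation as R
im=cv2.imread("pics/top0.png")[:,:,::-1].copy()
h=cv2.cvtColor(im,cv2.COLOR_RGB2HSV)
m=((h[:,:,1]<35)&(h[:,:,2]>72)).astype(np.uint8)*255
m[:200]=0;m[320:]=0;m[:,:300]=0;m[:,:][:,400:]=0
m=cv2.morphologyEx(m,cv2.MORPH_OPEN,np.ones((5,5)))
c=max(cv2.findContours(m,cv2.RETR_EXTERNAL,cv2.CHAIN_APPROX_NONE)[0],key=cv2.contourArea)
hull=cv2.convexHull(c)
print(cv2.boundingRect(c),cv2.boxPoints(cv2.minAreaRect(c)).round(1).tolist())
# lean about the diagonal in stirrer frame
ax=np.array([-.8,.6,0]); L=R.from_rotvec(0.0625*ax)   # z -> leans to +x+y
# local corners rel. to fixed feet line through origin
loc=L.apply([[sx*.095,sy*.075,.080] for sx,sy in((1,1),(1,-1),(-1,-1),(-1,1))])
print("corner z",loc[:,2].round(4))
yaw=0
b=cv2.boxPoints(cv2.minAreaRect(c))
def pick(sx,sy): # image: up=+x, left=+y
    return b[np.argmax(-sx*b[:,1]-sy*b[:,0])]
uv=np.array([pick(1,1),pick(1,-1),pick(-1,-1),pick(-1,1)])
W=np.array([ray("top",u,z)[0] for u,z in zip(uv,loc[:,2])])
A=loc[:,:2]; B=W[:,:2]; a=A-A.mean(0); bb=B-B.mean(0)
yaw=np.arctan2((a[:,0]*bb[:,1]-a[:,1]*bb[:,0]).sum(),(a*bb).sum())
Q=R.from_euler('z',yaw); t=B.mean(0)-(Q.apply(loc).mean(0))[:2]
print("yaw",np.degrees(yaw),"origin",t,"resid mm",((Q.apply(loc)[:,:2]+t-B)*1e3).round(1).tolist())
T0=np.array([*t,0])
sf=Q.apply(L.apply([.08,.06,.006]))+T0; print("short foot",sf.round(4), "check corner", (Q.apply([-.08,-.06,.08])+T0).round(4))
for q,nm in(([.08,-.06,0],'good foot'),([-.08,-.06,0],'lifted'),([-.08,.06,0],'good2')):
    print(nm,proj("side",Q.apply(L.apply(q))+T0).round(1))
# wedge corners
print("wedge thick top (col~251)",)
mb=brown(im); cs=max([k for k in cv2.findContours(mb[205:245,240:312].copy(),cv2.RETR_EXTERNAL,cv2.CHAIN_APPROX_NONE)[0]],key=cv2.contourArea)
q=cv2.boxPoints(cv2.minAreaRect(cs))+[240,205]; print(q.round(1).tolist())
q=q[np.argsort(q[:,0])]
e=ray("top",q[2:],.001).mean(0); k=ray("top",q[:2],.017).mean(0); print("edge",e,"thick",k,np.linalg.norm(e-k), np.degrees(np.arctan2(*(e-k)[1::-1])))
```

```text
(315, 219, 66, 84) [[315.0, 219.0], [380.0, 219.0], [380.0, 302.0], [315.0, 302.0]]
corner z [0.0725 0.08   0.0872 0.0797]
yaw 0.025499723304044236 origin [ 0.51972353 -0.11912957] resid mm [[6.9, 5.8], [7.8, -5.8], [-7.8, -8.0], [-6.9, 8.0]]
short foot [ 0.5998 -0.0589 -0.    ] check corner [ 0.4398 -0.1792  0.08  ]
good foot [[365.4 280.9]]
lifted [[306.7 315.8]]
good2 [[268.2 287.4]]
wedge thick top (col~251)
[[250.0, 230.1], [251.7, 214.6], [304.5, 220.5], [302.8, 236.0]]
edge [ 0.60191775 -0.01701424  0.001     ] thick [0.61234319 0.10227959 0.017     ] 0.12081270142017368 -94.99455627695278
```

The crop shows the middle wedge (278,226), measured at 122 x 36 mm, thin edge at the right (303,228): this is the one meant. The others measure 166 x 49 and 85 x 26. The short foot is near (0.600, -0.059) and the wedge edge is at (0.602, -0.017), heading -95°.

step_arm --increments '[{"delta_pos":[-5.3,-1.7,0],"dr":[0,0,10],"fingers":1},{"delta_pos":[-10.6,-3.4,0],"dr":[0,0,20],"fingers":1},{"delta_pos":[-15.9,-5.1,0],"dr":[0,0,30],"fingers":1},{"delta_pos":[-21.2,-6.8,0],"dr":[0,0,40],"fingers":1},{"delta_pos":[-26.5,-8.5,0],"dr":[0,0,50],"fingers":1}]' --newtons 20

```text
time: 0.72
tool_pos: [0.4021, 0.3196, 0.2265]
tool_rot: [-3.141, -0.0, 1.909]
contact_force: [0.6, 0.4, 0.2]
opening: 0.0466
grip_force: 0.0
```

step_arm --increments '[{"delta_pos":[-4.75,2.92,0],"dr":[0,0,6],"fingers":1},{"delta_pos":[-9.5,5.84,1],"dr":[0,0,12],"fingers":1},{"delta_pos":[-14.25,8.76,3],"dr":[0,0,18],"fingers":1},{"delta_pos":[-19.0,11.7,5],"dr":[0,0,24],"fingers":1},{"delta_pos":[-23.7,14.6,7],"dr":[0,0,24.5],"fingers":1}]'

```text
time: 1.35
tool_pos: [0.6195, 0.1458, 0.1556]
tool_rot: [-3.141, -0.0, 1.486]
contact_force: [-0.5, 1.6, 1.0]
opening: 0.0006
grip_force: 0.0
```

step_arm --increments '[{"delta_pos":[0,0,0],"dr":[0,0,0],"fingers":1},{"delta_pos":[0,0,0],"dr":[0,0,0],"fingers":1},{"delta_pos":[0,0,0],"dr":[0,0,0],"fingers":1},{"delta_pos":[0,0,0],"dr":[0,0,0],"fingers":1},{"delta_pos":[0,0,0],"dr":[0,0,0],"fingers":1}]'

```text
time: 1.98
tool_pos: [0.6182, 0.1479, 0.1574]
tool_rot: [3.141, -0.0, 1.489]
contact_force: [-0.2, 0.9, -0.4]
opening: 0.0001
grip_force: 0.0
```

Run:
```python
from h import *
s=robot.observe(); p=viewer.camera_params("wrist"); im=viewer.read_camera("wrist")
cv2.imwrite("pics/w1.png",im[:,:,::-1])
print(s["tool_pos"],s["tool_rot"],s["opening"],s["contact_force"],np.round(p["T"],3).tolist(),np.round(p["K"],1).tolist())
for nm,P in dict(foot=[.5998,-.0589,0],edge=[.6019,-.017,.001],thick=[.6123,.1023,.017],thickb=[.6123,.1023,0]).items(): print(nm,proj("wrist",P,p).round())
```

```text
[0.61823317 0.14787099 0.15740285] [ 3.14064977e+00 -3.07913938e-04  1.48858652e+00] 0.0001278214045492258 [-0.15790388  0.88520182 -0.35679768] [[0.997, -0.079, -0.023, 0.625], [-0.082, -0.953, -0.292, 0.227], [0.002, 0.292, -0.956, 0.315], [0.0, 0.0, 0.0, 1.0]] [[388.3, 0.0, 314.2], [0.0, 388.3, 242.5], [0.0, 0.0, 1.0]]
foot [[312. 426.]]
edge [[310. 391.]]
thick [[311. 282.]]
thickb [[311. 274.]]
```

View pics/w1.png

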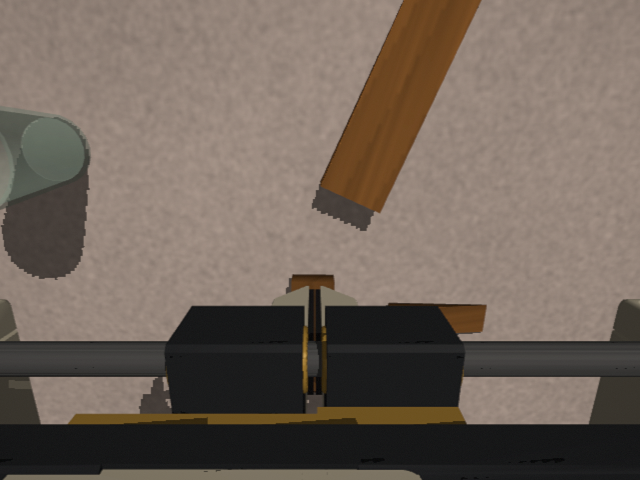

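The wrist picture shows the wedge's thick end at (313,276), against a predicted (311,274), so the position agrees. I'll descend behind it.

step_arm --increments '[{"delta_pos":[0,-0.2,4],"dr":[0,0,0],"fingers":1},{"delta_pos":[0,-0.2,8],"dr":[0,0,0],"fingers":1},{"delta_pos":[0,-0.2,12],"dr":[0,0,0],"fingers":1},{"delta_pos":[-0.5,-0.25,14.5],"dr":[0,0,0],"fingers":1},{"delta_pos":[-1.0,-0.3,15.0],"dr":[0,0,0],"fingers":1}]'

```text
time: 2.65
tool_pos: [0.6134, 0.1373, 0.005]
tool_rot: [-3.138, 0.001, 1.488]
contact_force: [-0.8, -0.0, -0.2]
opening: 0.0005
grip_force: 0.0
```

step_arm --increments '[{"delta_pos":[0,0,0],"dr":[0,0,0],"fingers":1},{"delta_pos":[-0.5,0,0],"dr":[0,0,0],"fingers":1},{"delta_pos":[-1.0,0,0],"dr":[0,0,0],"fingers":1},{"delta_pos":[-1.5,0,0],"dr":[0,0,0],"fingers":1},{"delta_pos":[-2.0,0,0],"dr":[0,0,0],"fingers":1}]'

```text
time: 3.28
tool_pos: [0.613, 0.1171, 0.007]
tool_rot: [3.141, -0.0, 1.487]
contact_force: [0.6, -0.1, 0.3]
opening: 0.0005
grip_force: 0.0
```

step_arm --increments '[{"delta_pos":[-0.6,0,0],"dr":[0,0,0],"fingers":1},{"delta_pos":[-1.2,0,0],"dr":[0,0,0],"fingers":1},{"delta_pos":[-1.8,0,0],"dr":[0,0,0],"fingers":1},{"delta_pos":[-2.4,0,0],"dr":[0,0,0],"fingers":1},{"delta_pos":[-2.8,0,0],"dr":[0,0,0],"fingers":1}]'

```text
time: 3.9
tool_pos: [0.6106, 0.0892, 0.0067]
tool_rot: [-3.142, -0.0, 1.487]
contact_force: [-0.0, 0.5, 0.2]
opening: 0.0006
grip_force: 0.2
```

```bash
cat >> h.py <<'E'
def wedge_line():
    im=viewer.read_camera("top"); m=brown(im); x0,y0=235,195
    m=m[y0:250,x0:330]; c=max(cv2.findContours(m,cv2.RETR_EXTERNAL,cv2.CHAIN_APPROX_NONE)[0],key=cv2.contourArea)
    P=ray("top",c[:,0]+[x0,y0],.008)[:,:2].astype(np.float32); r=cv2.minAreaRect(P); return im,r,cv2.boxPoints(r)
E
python3 - <<'E'
from h import *
im,r,b=wedge_line(); print(np.round(r[0],4),np.round(r[1],4),r[2],b.round(4).tolist())
print(robot.observe()["tool_pos"],robot.observe()["contact_force"])
cv2.imwrite("pics/t2.png",cv2.resize(im[180:330,220:400,::-1],None,fx=4,fy=4,interpolation=cv2.INTER_CUBIC))
E
```

```text
[0.6067 0.0176] [0.1158 0.0363] 85.0384750366211 [[0.5835999846458435, -0.03849999979138374], [0.6197999715805054, -0.041600000113248825], [0.629800021648407, 0.0737999975681305], [0.5936999917030334, 0.07689999788999557]]
[0.61059452 0.0888027  0.00670375] [ 1.14843214  0.27982706 -0.86274159]
```

View pics/t2.png

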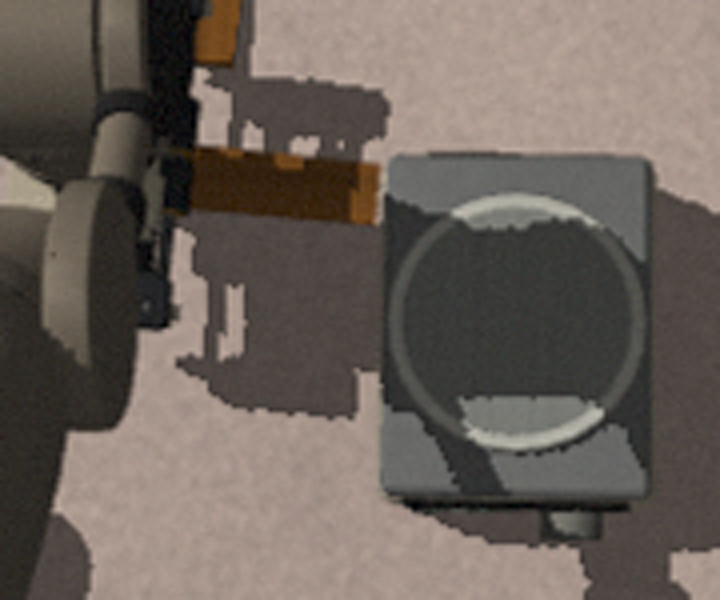

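The thin edge, at crop (378,193), is about to pass under the housing's edge, and the wedge is straight and lined up with the foot. I'll push on gently.

step_arm --increments '[{"delta_pos":[-0.4,0,0],"dr":[0,0,0],"fingers":1},{"delta_pos":[-0.8,0,0],"dr":[0,0,0],"fingers":1},{"delta_pos":[-1.2,0,0],"dr":[0,0,0],"fingers":1},{"delta_pos":[-1.6,0,0],"dr":[0,0,0],"fingers":1},{"delta_pos":[-2.0,0,0],"dr":[0,0,0],"fingers":1}]'

```text
time: 4.58
tool_pos: [0.6092, 0.071, 0.0069]
tool_rot: [3.141, -0.002, 1.487]
contact_force: [1.3, 7.9, 1.0]
opening: 0.0004
grip_force: 3.5
```

step_arm --increments '[{"delta_pos":[-0.2,0,0],"dr":[0,0,0],"fingers":1},{"delta_pos":[-0.4,0,0],"dr":[0,0,0],"fingers":1},{"delta_pos":[-0.6,0,0],"dr":[0,0,0],"fingers":1},{"delta_pos":[-0.8,0,0],"dr":[0,0,0],"fingers":1},{"delta_pos":[-1.0,0,0],"dr":[0,0,0],"fingers":1}]'

```text
time: 5.2
tool_pos: [0.6083, 0.0608, 0.0068]
tool_rot: [3.141, -0.002, 1.488]
contact_force: [1.3, 4.6, -0.1]
opening: 0.0004
grip_force: 2.8
```

Run:
```python
from h import *
a=cv2.imread("pics/side0.png"); im=viewer.read_camera("side")[:,:,::-1]
cv2.imwrite("pics/s3.png",im)
print(robot.observe()["tool_pos"],robot.observe()["contact_force"])
o=np.hstack([cv2.resize(k[220:325,250:385],None,fx=2.9,fy=2.9,interpolation=cv2.INTER_CUBIC) for k in (a,im)])
cv2.imwrite("pics/s3c.png",o); print(o.shape)
```

```text
[0.60824283 0.06043556 0.00683739] [0.58805056 3.88648054 0.81925954]
(304, 784, 3)
```

View pics/s3c.png

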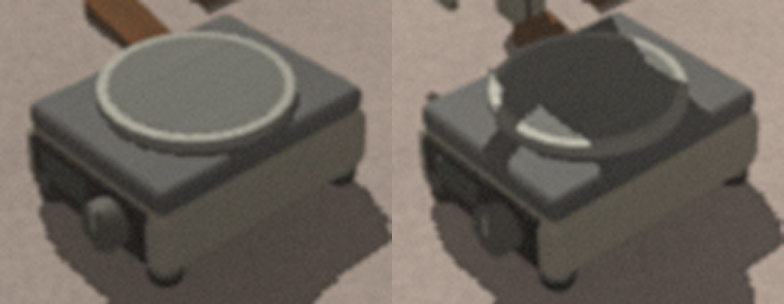

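The stirrer hasn't shifted: its front foot is at crop (165,272) in both halves. Its near corner has come down from row 208 to 215, so the wedge is raising the short foot. I'll continue.

step_arm --increments '[{"delta_pos":[-0.2,0,0],"dr":[0,0,0],"fingers":1},{"delta_pos":[-0.4,0,0],"dr":[0,0,0],"fingers":1},{"delta_pos":[-0.6,0,0],"dr":[0,0,0],"fingers":1},{"delta_pos":[-0.8,0,0],"dr":[0,0,0],"fingers":1},{"delta_pos":[-1.0,0,0],"dr":[0,0,0],"fingers":1}]'

```text
time: 5.88
tool_pos: [0.6073, 0.0506, 0.0067]
tool_rot: [3.141, -0.001, 1.488]
contact_force: [-0.0, 5.4, -0.1]
opening: 0.0001
grip_force: 2.6
```

step_arm --increments '[{"delta_pos":[-0.1,0,0],"dr":[0,0,0],"fingers":1},{"delta_pos":[-0.2,0,0],"dr":[0,0,0],"fingers":1},{"delta_pos":[-0.3,0,0],"dr":[0,0,0],"fingers":1},{"delta_pos":[-0.4,0,0],"dr":[0,0,0],"fingers":1},{"delta_pos":[-0.5,0,0],"dr":[0,0,0],"fingers":1}]'

```text
time: 6.5
tool_pos: [0.6069, 0.0455, 0.0067]
tool_rot: [3.142, -0.001, 1.487]
contact_force: [-0.2, 4.5, -0.9]
opening: 0.0003
grip_force: 2.6
```

step_arm --increments '[{"delta_pos":[-0.06,0,0],"dr":[0,0,0],"fingers":1},{"delta_pos":[-0.12,0,0],"dr":[0,0,0],"fingers":1},{"delta_pos":[-0.18,0,0],"dr":[0,0,0],"fingers":1},{"delta_pos":[-0.24,0,0],"dr":[0,0,0],"fingers":1},{"delta_pos":[-0.3,0,0],"dr":[0,0,0],"fingers":1}]'

```text
time: 7.12
tool_pos: [0.6067, 0.0426, 0.0067]
tool_rot: [3.142, -0.001, 1.488]
contact_force: [-0.0, 5.2, 0.2]
opening: 0.0006
grip_force: 2.5
```

```bash
cat >> h.py <<'E'
from scipy.spatial.transform import Rotation as R
def track(ref="pics/side0.png",cam="side",box=(225,320,255,380)):
    a=cv2.imread(ref,0); b=cv2.cvtColor(viewer.read_camera(cam),cv2.COLOR_RGB2GRAY); return a,b
E
python3 - <<'E'
from h import *
a,b=track()
# lean seen by two fixed points: rim corner (near, -x-y) and front foot; template match from start picture
for nm,(u,v) in {"near corner":(306,292),"front foot":(307,313),"right foot":(368,281),"knob":(286,297)}.items():
    w=9; t=a[v-w:v+w+1,u-w:u+w+1]; s=b[v-20:v+21,u-20:u+21]
    r=cv2.matchTemplate(s,t,cv2.TM_CCOEFF_NORMED); y,x=np.unravel_index(r.argmax(),r.shape); print(nm,x+w-20,y+w-20,round(float(r.max()),2))
Q=lambda l:R.from_rotvec(l*np.array([-.8,.6,0]))
for n,q in dict(near=[-.095,-.075,.08],foot=[-.08,-.06,0],foot2=[.08,-.06,0]).items():
    print(n,[(proj("side",Q(l).apply(q)+[.5197,-.1191,0])[0]).round(1).tolist() for l in(.0625,.03,0)])
s=robot.observe(); print(s["tool_pos"],s["contact_force"],s["grip_force"])
cv2.imwrite("pics/s4c.png",cv2.resize(np.hstack([a[280:325,255:320],b[280:325,255:320]]),None,fx=6,fy=6,interpolation=cv2.INTER_CUBIC))
E
```

```text
near corner 0 4 0.98
front foot 0 3 0.95
right foot 0 0 0.98
knob 0 3 0.87
near [[304.4, 289.0], [304.6, 291.6], [304.7, 294.0]]
foot [[306.6, 315.8], [306.7, 317.0], [306.7, 318.1]]
foot2 [[365.4, 280.9], [365.4, 280.9], [365.4, 280.9]]
[0.60662332 0.04242704 0.00671619] [0.33119339 5.07867071 0.0696127 ] 2.3796299064997584
```

View pics/s4c.png

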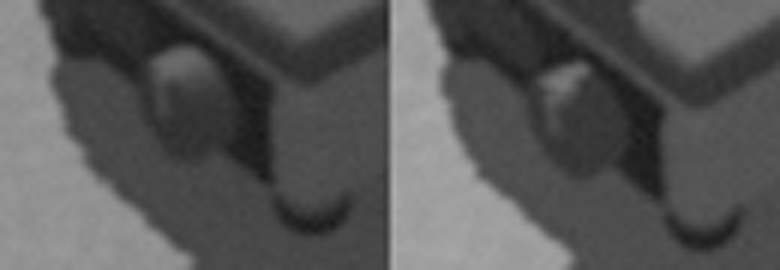

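The near corner has dropped 4 of the expected 5 px, from crop (305,80) to (697,105), and the front foot has come down 3 px. It's nearly level, so I'll make finer pushes and watch the force.

step_arm --increments '[{"delta_pos":[-0.05,0,0],"dr":[0,0,0],"fingers":1},{"delta_pos":[-0.1,0,0],"dr":[0,0,0],"fingers":1},{"delta_pos":[-0.15,0,0],"dr":[0,0,0],"fingers":1},{"delta_pos":[-0.2,0,0],"dr":[0,0,0],"fingers":1},{"delta_pos":[-0.2,0,0],"dr":[0,0,0],"fingers":1}]'

```text
time: 7.8
tool_pos: [0.6065, 0.0407, 0.0067]
tool_rot: [3.142, -0.001, 1.488]
contact_force: [0.1, 6.4, -0.7]
opening: 0.0007
grip_force: 3.1
```

step_arm --increments '[{"delta_pos":[-0.05,0,0],"dr":[0,0,0],"fingers":1},{"delta_pos":[-0.1,0,0],"dr":[0,0,0],"fingers":1},{"delta_pos":[-0.15,0,0],"dr":[0,0,0],"fingers":1},{"delta_pos":[-0.2,0,0],"dr":[0,0,0],"fingers":1},{"delta_pos":[-0.2,0,0],"dr":[0,0,0],"fingers":1}]'

```text
time: 8.43
tool_pos: [0.6064, 0.0392, 0.0068]
tool_rot: [3.141, -0.002, 1.488]
contact_force: [0.0, 8.1, -0.5]
opening: 0.0002
grip_force: 4.0
```

Run:
```python
from h import *
a=cv2.resize(cv2.imread("pics/side0.png",0),None,fx=4,fy=4,interpolation=cv2.INTER_CUBIC)
b=sum(cv2.cvtColor(viewer.read_camera("side"),cv2.COLOR_RGB2GRAY).astype(float) for _ in range(2))/2
b=cv2.resize(b.astype(np.uint8),None,fx=4,fy=4,interpolation=cv2.INTER_CUBIC)
for nm,(u,v) in {"near corner":(306,292),"front foot":(307,313),"right foot":(368,281),"right edge":(374,262)}.items():
    w=36;u*=4;v*=4; t=a[v-w:v+w,u-w:u+w]; s=b[v-w-40:v+w+40,u-w-40:u+w+40]
    r=cv2.matchTemplate(s,t,cv2.TM_CCOEFF_NORMED); y,x=np.unravel_index(r.argmax(),r.shape); print(nm,(x-40)/4,(y-40)/4,round(float(r.max()),2))
s=robot.observe(); print(s["time"],s["tool_pos"],s["contact_force"],s["grip_force"])
```

```text
near corner 0.25 4.0 0.99
front foot 0.0 2.5 0.98
right foot 0.25 0.5 0.99
right edge 0.25 1.25 1.0
8.525 [0.60632702 0.03915531 0.00672963] [ 0.23653076  8.38244293 -0.53140217] 4.037085469462909
```

step_arm --increments '[{"delta_pos":[0.5,0,0],"dr":[0,0,0],"fingers":1},{"delta_pos":[1.5,0,0],"dr":[0,0,0],"fingers":1},{"delta_pos":[2.5,0,0],"dr":[0,0,0],"fingers":1},{"delta_pos":[3,0,-5],"dr":[0,0,0],"fingers":1},{"delta_pos":[3,0,-11],"dr":[0,0,0],"fingers":1}]'

```text
time: 9.15
tool_pos: [0.6079, 0.0686, 0.1167]
tool_rot: [-3.138, 0.0, 1.488]
contact_force: [1.1, -0.3, -0.3]
opening: 0.0006
grip_force: 0.0
```

step_arm --increments '[{"delta_pos":[3,0,-5],"dr":[0,0,0],"fingers":1},{"delta_pos":[8,0,-8],"dr":[0,0,0],"fingers":1},{"delta_pos":[13,0,-8],"dr":[0,0,0],"fingers":1},{"delta_pos":[13,0,-8],"dr":[0,0,0],"fingers":1},{"delta_pos":[13,0,-8],"dr":[0,0,0],"fingers":1}]'

```text
time: 9.78
tool_pos: [0.6192, 0.1972, 0.1962]
tool_rot: [-3.141, 0.001, 1.488]
contact_force: [0.1, 0.7, 0.0]
opening: 0.0002
grip_force: 0.0
```

Run:
```python
from h import *
def sub(ref,cam,pts,w=9,f=8):
    a=cv2.resize(cv2.imread(ref,0),None,fx=f,fy=f,interpolation=cv2.INTER_CUBIC)
    b=sum(cv2.cvtColor(viewer.read_camera(cam),cv2.COLOR_RGB2GRAY).astype(float) for _ in range(3))/3
    cv2.imwrite(f"pics/{cam}5.png",b.astype(np.uint8))
    b=cv2.resize(b.astype(np.uint8),None,fx=f,fy=f,interpolation=cv2.INTER_CUBIC)
    W=w*f;S=7*f
    for nm,P in pts.items():
        u,v=[int(round(k*f)) for k in P]; t=a[v-W:v+W,u-W:u+W]; s=b[v-W-S:v+W+S,u-W-S:u+W+S]
        r=cv2.matchTemplate(s,t,cv2.TM_CCOEFF_NORMED); y,x=np.unravel_index(r.argmax(),r.shape); print(cam,nm,(x-S)/f,(y-S)/f,round(float(r.max()),3))
O=np.array([.5197,-.1191,0]);Q=lambda l:R.from_rotvec(l*np.array([-.8,.6,0]))
pts=lambda cam:{k:proj(cam,Q(.0625).apply(q)+O)[0] for k,q in dict(pp=[.095,.075,.08],pm=[.095,-.075,.08],mm=[-.095,-.075,.08],mp=[-.095,.075,.08],footmm=[-.08,-.06,0],knobish=[-.105,-.03,.04]).items()}
for cam in("side","top"):
    p=pts(cam); sub(f"pics/{cam}0.png",cam,p)
    for k,q in dict(pp=[.095,.075,.08],pm=[.095,-.075,.08],mm=[-.095,-.075,.08],mp=[-.095,.075,.08],footmm=[-.08,-.06,0]).items(): print("  pred",k,(proj(cam,np.array(q)+O)[0]-p[k]).round(2))
s=robot.observe(); print(s["time"],s["tool_pos"],s["tool_rot"],s["contact_force"])
```

```text
side pp 0.125 -0.125 0.979
side pm 0.375 1.25 0.996
side mm 7.0 -7.0 0.659
side mp -0.125 1.25 0.99
side footmm 0.125 2.625 0.982
side knobish 0.75 3.625 0.419
  pred pp [ 0.21 -1.67]
  pred pm [0.46 1.53]
  pred mm [0.31 5.  ]
  pred mp [-0.05  1.41]
  pred footmm [0.09 2.37]
top pp 7.0 0.125 0.561
top pm 1.5 1.125 0.985
top mm -7.0 1.25 0.098
top mp 7.0 5.125 0.508
top footmm -5.875 0.875 0.693
top knobish -7.0 0.375 0.833
  pred pp [1.61 0.68]
  pred pm [1.9 1.4]
  pred mm [1.65 1.49]
  pred mp [1.9  1.48]
  pred footmm [-0.18  0.04]
10.075 [0.61974867 0.19624515 0.19670068] [-3.14143591e+00  6.91230702e-05  1.48612492e+00] [ 0.20867729  0.45241827 -0.26813201]
```

step_arm --increments '[{"delta_pos":[-4.9,-1.85,0],"dr":[0,0,0],"fingers":1},{"delta_pos":[-9.8,-3.7,0],"dr":[0,0,0],"fingers":1},{"delta_pos":[-14.7,-5.55,0],"dr":[0,0,0],"fingers":1},{"delta_pos":[-19.6,-7.4,0],"dr":[0,0,0],"fingers":1},{"delta_pos":[-24.5,-9.25,0],"dr":[0,0,0],"fingers":1}]'

```text
time: 10.7
tool_pos: [0.5061, -0.0411, 0.197]
tool_rot: [3.141, 0.0, 1.487]
contact_force: [0.1, -0.0, -0.1]
opening: 0.0003
grip_force: 0.0
```

step_arm --increments '[{"delta_pos":[-4.9,-1.85,0],"dr":[0,0,0],"fingers":1},{"delta_pos":[-9.8,-3.7,0],"dr":[0,0,0],"fingers":1},{"delta_pos":[-14.4,-5.45,0],"dr":[0,0,0],"fingers":1},{"delta_pos":[-14.4,-5.45,4],"dr":[0,0,0],"fingers":1},{"delta_pos":[-14.4,-5.45,8],"dr":[0,0,0],"fingers":1}]'

```text
time: 11.32
tool_pos: [0.4406, -0.1796, 0.1164]
tool_rot: [3.139, 0.001, 1.485]
contact_force: [0.4, -0.3, 0.1]
opening: 0.0007
grip_force: 0.0
```

step_arm --increments '[{"delta_pos":[0,0,1.2],"dr":[0,0,0],"fingers":1},{"delta_pos":[0,0,2.2],"dr":[0,0,0],"fingers":1},{"delta_pos":[0,0,2.8],"dr":[0,0,0],"fingers":1},{"delta_pos":[0,0,3.1],"dr":[0,0,0],"fingers":1},{"delta_pos":[0,0,3.3],"dr":[0,0,0],"fingers":1}]'

```text
time: 11.95
tool_pos: [0.4411, -0.1783, 0.0841]
tool_rot: [3.141, 0.0, 1.488]
contact_force: [0.4, -0.8, 0.5]
opening: 0.0002
grip_force: 0.0
```

step_arm --increments '[{"delta_pos":[0,0,0.06],"dr":[0,0,0],"fingers":1},{"delta_pos":[0,0,0.12],"dr":[0,0,0],"fingers":1},{"delta_pos":[0,0,0.18],"dr":[0,0,0],"fingers":1},{"delta_pos":[0,0,0.24],"dr":[0,0,0],"fingers":1},{"delta_pos":[0,0,0.3],"dr":[0,0,0],"fingers":1}]'

```text
time: 12.58
tool_pos: [0.4408, -0.1782, 0.0807]
tool_rot: [3.142, -0.0, 1.488]
contact_force: [-0.0, 0.2, 1.3]
opening: 0.0006
grip_force: 0.0
```

step_arm --increments '[{"delta_pos":[0,0,0.04],"dr":[0,0,0],"fingers":1},{"delta_pos":[0,0,0.08],"dr":[0,0,0],"fingers":1},{"delta_pos":[0,0,0.12],"dr":[0,0,0],"fingers":1},{"delta_pos":[0,0,0.15],"dr":[0,0,0],"fingers":1},{"delta_pos":[0,0,0.15],"dr":[0,0,0],"fingers":1}]'

```text
time: 13.2
tool_pos: [0.4408, -0.1783, 0.0799]
tool_rot: [3.141, 0.0, 1.488]
contact_force: [-1.9, 0.3, 8.4]
opening: 0.0002
grip_force: 4.0
```

step_arm --increments '[{"delta_pos":[0,0,0],"dr":[0,0,0],"fingers":1},{"delta_pos":[0,0,-0.04],"dr":[0,0,0],"fingers":1},{"delta_pos":[0,0,-0.08],"dr":[0,0,0],"fingers":1},{"delta_pos":[0,0,-0.08],"dr":[0,0,0],"fingers":1},{"delta_pos":[0,0,-0.08],"dr":[0,0,0],"fingers":1}]'

```text
time: 13.82
tool_pos: [0.4408, -0.1782, 0.08]
tool_rot: [3.142, -0.0, 1.487]
contact_force: [-1.3, 0.4, 3.4]
opening: 0.0002
grip_force: 1.4
```

step_arm --increments '[{"delta_pos":[0,0,-0.03],"dr":[0,0,0],"fingers":1},{"delta_pos":[0,0,-0.03],"dr":[0,0,0],"fingers":1},{"delta_pos":[0,0,-0.03],"dr":[0,0,0],"fingers":1},{"delta_pos":[0,0,-0.03],"dr":[0,0,0],"fingers":1},{"delta_pos":[0,0,-0.03],"dr":[0,0,0],"fingers":1}]'

```text
time: 14.45
tool_pos: [0.4408, -0.1782, 0.0803]
tool_rot: [3.142, -0.0, 1.488]
contact_force: [-0.4, -0.2, 0.2]
opening: 0.0002
grip_force: 0.0
```

step_arm --increments '[{"delta_pos":[0,0,-0.03],"dr":[0,0,0],"fingers":1},{"delta_pos":[0,0,-0.03],"dr":[0,0,0],"fingers":1},{"delta_pos":[0,0,-0.03],"dr":[0,0,0],"fingers":1},{"delta_pos":[0,0,-0.03],"dr":[0,0,0],"fingers":1},{"delta_pos":[0,0,-0.03],"dr":[0,0,0],"fingers":1}]'

```text
time: 15.08
tool_pos: [0.4408, -0.1782, 0.0806]
tool_rot: [3.142, -0.0, 1.488]
contact_force: [0.5, -0.3, 0.6]
opening: 0.0004
grip_force: 0.0
```

The check corner is rigid: force starts at z = 0.0800 and is gone by 0.0803, which matches a level top at 80 mm. I'll retreat straight up.

step_arm --increments '[{"delta_pos":[0,0,-2],"dr":[0,0,0],"fingers":1},{"delta_pos":[0,0,-6],"dr":[0,0,0],"fingers":1},{"delta_pos":[0,0,-10],"dr":[0,0,0],"fingers":1},{"delta_pos":[0,0,-12],"dr":[0,0,0],"fingers":1},{"delta_pos":[0,0,-12],"dr":[0,0,0],"fingers":1}]'

```text
time: 15.7
tool_pos: [0.4415, -0.1786, 0.2019]
tool_rot: [3.138, 0.001, 1.488]
contact_force: [-0.5, 0.3, -1.1]
opening: 0.0003
grip_force: 0.0
```

Run:
```python
from h import *
im=viewer.read_camera("side"); cv2.imwrite("pics/s6.png",cv2.resize(im[150:380,150:500,::-1],None,fx=2,fy=2))
s=robot.observe(); print(s["time"],s["tool_pos"],s["contact_force"])
```

```text
15.75 [ 0.44077261 -0.17819756  0.20054367] [-0.8203098  -0.58219739 -0.17400178]
```

View pics/s6.png

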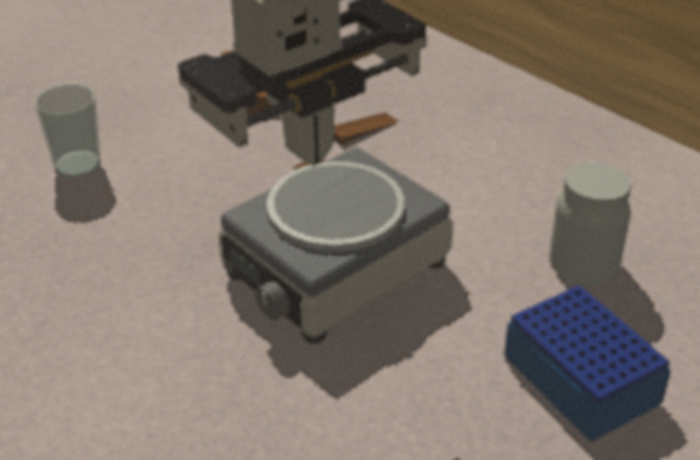

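The stirrer stands in place with its front foot on the bench at crop (314,332). The beaker, jar and tip box are undisturbed, and the gripper is clear above.

```bash
python3 -c "
from cell import robot
print(robot.hand_in())"
```

```text
the job is handed in; nothing more can be done
None
```

I handed the job in after about 16 s: the wedge is in under the short foot, and the opposite corner held firm under an 8 N press, its top at 80 mm as it should be when level; the hand-in gave no verdict back.

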